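# Rack the sample vials in order

## Robot

A 6-joint arm with a two-finger parallel gripper is mounted at the origin on a cart in front of the work surface, level with it; the furniture and walls round the work are solid. World frame = base frame: x ahead of the robot, y to its left, z up, the work surface at z = 0. Lengths are in m, angles in rad, forces in N, time in s.
With the tool pointing down it reaches from about 0.375 to 0.9 m from the base axis. Payload 3.1 kg.
Tool frame: the origin (TCP) lies at the very end of the fingers, on their centre line; the grasp point (between the pads) lies 19 mm behind it (manip.tcp_to_grasp is the distance from the TCP to the grasp point, in m); z points along the fingers, y is the line along which they close (so a half turn about z gives the same grasp; the last joint's range is limited). The gripper opens to 85 mm and grips with 20 to 120 N. Pads are 22 mm wide; open, the fingers measure 114 mm over their backs; the gripper's body (76 mm by 85 mm) begins 54 mm behind the grasp point. The pads swing forward as they close: fully open they stand 13 mm farther back than shut.
Start: joints at [-1.339, 0.527, 1.433, -0, 1.181, -0.178], TCP at [0.25, -0.573, 0.231] pointing down, gripper open.
Joint ranges: [-3.08, 3.08], [-0.75, 2.2], [0.22, 2.44], [-1.43, 4.57], [0, 2.65], [-2.85, 2.85]. Speed limits (rad/s): [2.79, 2.79, 3.14, 3.14, 3.14, 3.14].

## Interface

Orientations are given as a unit quaternion [x, y, z, w].
In Python, from station import manip gives the robot as it stands. The module is installed in compiled form; this text tells all that it offers.
- The arm moves only by the tool step_arm, never from a script. Its argument "commands" is one flat list of numbers, 6 for each row, row after row: the shift along the tool's x, y, z in m, then the turn, a rotation vector about the tool's x, y, z in degrees. A call has exactly 10 rows; each row is the pose to reach, as a shift and turn from the pose commanded when the call began, along the tool's axes at that moment; what a row does not reach only later rows make up. A row lasts 1/10 s, in which the tool goes at most 50 mm and 8.59 degrees, less where a joint would pass 70% of its speed; a pose out of reach is approached as far as the arm can. A call with a gripper value outside its range is refused whole. "jaw" is the opening in per cent of the stroke, from 0 (shut) to 100 (fully open), set as the call begins (left out, the last holds). The fingers move at their own pace and stop on an object; "grip_force" is the grip in N (left out, the last holds). Time passes only in rows, so rows that repeat a pose let the fingers close, or fill a call up. It gives the time, the measured TCP pose, the force, the opening and the grip force at its end, in the units of the state.
- manip.sense(): the state, without advancing time (a new reading comes with each control period).
- manip.snapshot(name): name is "scene" or "top" or "wrist"; returns a dict with "pixels" (420x560x3 uint8, blue, green, red), "fx", "fy", "cx", "cy" (pixels), "R" (3x3) and "t" (3): a world point X has camera coordinates R X + t; the wrist camera has in their place "mount" (4x4, takes a point from camera to tool coordinates, whose origin is the TCP and whose axes are the flange's). Camera axes: x right, y down, z forward; pixel columns grow to the right and rows downward; lengths in m; the calibration is good to about 2 mm. A picture is of the moment at which its call begins: read the wrist's pose just before it. There is no depth.
- manip.sign_off(): hands the job in; it is judged then, once.
The state is a dict: "t": time; "q": joint angles; "qd": joint speeds; "tau": joint torques, N m; "tcp_pos": TCP position; "tool_rot": TCP orientation; "force": force on the tool from outside, world axes, zero at the start; "ft_torque": the same for the moment, N m; "finger_gap": opening from 0.0 (shut) to 1.0 (fully open); "gripper_force": force on a finger pad.
Only numpy, scipy, OpenCV 4.12 (cv2) and the standard library are available. Lean on these libraries where they do the work, as an engineer would, in place of code of your own. Each camera call takes 0.05 s, during which the arm holds its last target. There are 200 camera calls.

## Task

The amber samples go into the wooden vial rack in a set order: first stand the vial with the red cap in the pocket marked with one dot, then stand the vial with the blue cap in the pocket marked with two dots. Set each vial down upright on the floor of its pocket rather than dropping it in from above, and let go.

Things in the scene. Friction and masses are not known exactly. Their poses are not given: they have to be found in the camera images.
- red_vial: glass sample vial with amber chips and a red cap, standing upright; 19 mm in diameter, 50 mm tall with its cap (straight glass up to about 30 mm, above that a narrower shoulder; cap 19 mm wide from 39 to 50 mm), 33 g. Origin at the centre of its underside, z up along the vial. Similar vials with yellow and green caps stand about and are not wanted
- blue_vial: the same kind of vial, with a blue cap; origin and axes as for the red one
- pocket_1 (a point): centre of the floor of the pocket marked with one black dot, in a fixed wooden rack 74 x 150 x 20 mm lying on the table at any angle. Three round pockets in a row, marked with one, two and three black dots on the darker strip beside them; each is 40 mm in diameter and 14 mm deep, its floor 6 mm above the table; centres 48 mm apart. z up, y along the row pointing from pocket two to pocket one, -x towards the strip with the dots
- pocket_2 (a point): centre of the floor of the middle pocket, marked with two black dots; axes as for pocket_1. A fixed glass bowl of amber with a yellow rim, about 190 mm wide and less than 120 mm high, stands between the vials (left) and the rack (right); carry the vials over it

How it is judged:
On the way, in this order (a step that is already met when the one before it is completed fails the run):
1. the red-capped vial stands in the one-dot pocket, let go (horizontal distance between red_vial and pocket_1 below 0.015 m and z of red_vial in the frame of pocket_1 between -0.006 and 0.006 m and angle between red_vial's own z axis and vertical below 0.21 rad and linear speed of red_vial below 0.03 m/s and contact force between red_vial and the fingers below 0.1 N), for 0.2 s.
2. then the blue-capped vial stands in the two-dot pocket, let go (horizontal distance between blue_vial and pocket_2 below 0.015 m and z of blue_vial in the frame of pocket_2 between -0.006 and 0.006 m and angle between blue_vial's own z axis and vertical below 0.21 rad and linear speed of blue_vial below 0.03 m/s and contact force between blue_vial and the fingers below 0.1 N), for 0.2 s.
At the end, for the whole second after the job is handed in: The red-capped vial stands in the one-dot pocket and the blue-capped vial in the two-dot pocket, each within 15 mm of the pocket's centre, its foot within 6 mm of the pocket's floor, upright within 12 degrees, at rest and released (all of step 1 and all of step 2); the robot touches nothing.
It fails at once if the red-capped vial dropped into its pocket from more than 25 mm (horizontal distance between red_vial and pocket_1 below 0.03 m and z of red_vial in the frame of pocket_1 above 0.025 m and contact force between red_vial and the fingers below 0.02 N).
It fails at once if the blue-capped vial dropped into its pocket from more than 25 mm (horizontal distance between blue_vial and pocket_2 below 0.03 m and z of blue_vial in the frame of pocket_2 above 0.025 m and contact force between blue_vial and the fingers below 0.02 N).
It also fails if it takes over 61 s, if anything falls off the work surface, if the arm or the gripper's body presses on something with over 40 N, if the wrist force passes 120 N, or if a joint passes its speed limit or range.

## Working session

There is one attempt and no reset: what is moved stays moved. The work goes in short steps, Python scripts to look and compute and a tool call to move; the robot and the scene stay as the last step left them, time stands still between calls to the robot, and variables do not carry over. Pictures are saved under pics/ and viewed, at most 10 in all, crops included, and the job is handed in when it is done.

Besides the shell and the picture viewer there is one more tool, called after "Call:" by a JSON object that holds its "op" and its "data", one argument or row to a line. step_arm: Moves the arm, as the interface text tells. Its arguments: {"type":"object","properties":{"commands":{"type":"array","items":{"type":"number"}},"jaw":{"type":"number"},"grip_force":{"type":"number"}},"required":["commands"]}

```bash
mkdir -p pics; cat > h.py <<'E'
import numpy as np, cv2
from station import manip
def ray(s,u,v):
    d=np.array([(u-s["cx"])/s["fx"],(v-s["cy"])/s["fy"],1.]); R=np.array(s["R"]);t=np.array(s["t"])
    return -R.T@t, R.T@d
def at(s,u,v,z):
    c,d=ray(s,u,v); return c+d*(z-c[2])/d[2]
E
python3 - <<'E'
from h import *
import pickle
print(manip.sense())
for n in("top","scene"):
    s=manip.snapshot(n); cv2.imwrite(f"pics/{n}.png",s["pixels"]); pickle.dump(s,open(n+".pkl","wb"))
    print(n,s["fx"],s["cx"],s["cy"],s["R"],s["t"])
E
```

```text
{'t': 0.0, 'q': array([-1.33850273e+00,  5.28439554e-01,  1.43391584e+00,  2.20909390e-06,
        1.18138942e+00, -1.78501227e-01]), 'qd': array([-0.00064012,  0.00018204,  0.00086307, -0.00027917, -0.00054003,
        0.00279556]), 'tau': array([-1.47523201e-04, -4.42351913e+01, -1.78025579e+01, -2.49534687e-04,
        8.47206888e-03,  1.40788902e-05]), 'tcp_pos': array([ 0.24944498, -0.57227945,  0.23034566]), 'tool_rot': array([ 9.78979526e-01,  2.03955706e-01, -2.79178823e-05, -1.07571666e-03]), 'force': array([-0.07370558,  0.67249103, -0.07130021]), 'ft_torque': array([-0.00064828, -0.04760328, -0.02363273]), 'gripper_force': 0.0, 'finger_gap': 1.0027486072793026}
top 462.9004980015273 285.5157787317019 208.72166764038099 [[ 0.01736294 -0.99982654  0.00673907]
 [-0.98560193 -0.01824892 -0.16809465]
 [ 0.16818847 -0.00372342 -0.98574782]] [-0.00935178  0.52358918  0.90946293]
scene 409.97069101711367 276.2835870438935 213.4446214755894 [[-0.69088891 -0.72286484  0.01178714]
 [-0.46818557  0.43493304 -0.76917847]
 [ 0.55088546 -0.53693545 -0.6389253 ]] [0.37735435 0.28522661 0.56816808]
```

View pics/top.png

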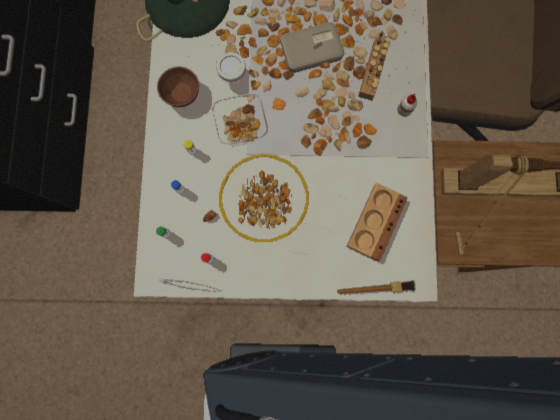

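View pics/scene.png

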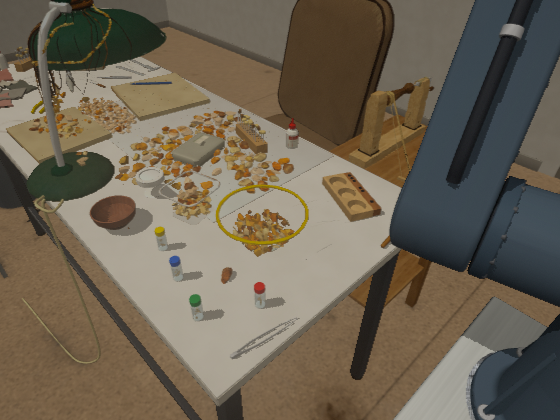

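The top view shows the red cap at about (206,258), blue (176,185), green (161,231), yellow (188,145). The bowl is at (264,197) and the rack around (378,221), with its dot strip on the right. Next I'll measure the caps and enlarge the rack.

```bash
python3 - <<'E'
from h import *
import pickle
top=pickle.load(open("top.pkl","rb"));sc=pickle.load(open("scene.pkl","rb"))
def cap(s,col,box):
    u0,u1,v0,v1=box; p=s["pixels"][v0:v1,u0:u1].astype(int)
    o={"r":p[...,2]-np.maximum(p[...,0],p[...,1]),"b":p[...,0]-np.maximum(p[...,2],p[...,1])}[col]
    v,u=np.nonzero(o>60); return u.mean()+u0,v.mean()+v0,len(u)
for c,bt,bs in(("r",(196,216,248,268),(250,270,278,300)),("b",(166,186,175,195),(166,184,252,272))):
    a=cap(top,c,bt);b=cap(sc,c,bs)
    c1,d1=ray(top,*a[:2]);c2,d2=ray(sc,*b[:2])
    k=np.linalg.lstsq(np.c_[d1,-d2],c2-c1,rcond=None)[0]
    print(c,a,b,at(top,*a[:2],.047),at(sc,*b[:2],.045),"tri",c1+d1*k[0],c2+d2*k[1])
a=cv2.resize(top["pixels"][175:270,335:420],None,fx=6,fy=6,interpolation=cv2.INTER_CUBIC)
cv2.imwrite("pics/rack.png",a)
E
```

```text
r (np.float64(205.06060606060606), np.float64(257.030303030303), 66) (np.float64(258.75531914893617), np.float64(286.86170212765956), 94) [0.42141498 0.16054303 0.047     ] [0.42179291 0.16018574 0.045     ] tri [0.42149004 0.16074559 0.04578997] [0.42131066 0.16060151 0.04575473]
b (np.float64(174.8421052631579), np.float64(184.21052631578948), 38) (np.float64(173.47368421052633), np.float64(259.05263157894734), 38) [0.57044345 0.23000737 0.047     ] [0.57363021 0.22866932 0.045     ] tri [0.57017999 0.22971946 0.04819223] [0.57052786 0.23008776 0.04835804]
```

View pics/rack.png

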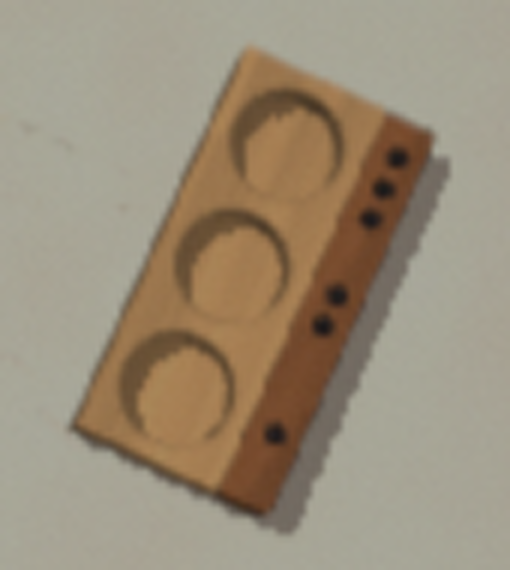

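```bash
python3 - <<'E'
from h import *
import pickle
top=pickle.load(open("top.pkl","rb"));sc=pickle.load(open("scene.pkl","rb"))
P=[at(top,(u+.5)/6-.5+335,(v+.5)/6-.5+175,.02) for u,v in((177,389),(232,266),(287,146))]
for p in P: print(p)
print(np.linalg.norm(P[0]-P[1]),np.linalg.norm(P[1]-P[2]))
C=[at(top,(u+.5)/6-.5+335,(v+.5)/6-.5+175,.02) for u,v in((250,47),(433,133),(268,514),(74,429))]
print(np.round(C,4))
E
```

```text
[ 0.46572013 -0.1655746   0.02      ]
[ 0.5094476  -0.18540942  0.02      ]
[ 0.55276861 -0.20553145  0.02      ]
0.04801574944910483 0.04776615686659854
[[ 0.5884 -0.193   0.02  ]
 [ 0.5584 -0.2574  0.02  ]
 [ 0.4229 -0.1966  0.02  ]
 [ 0.4511 -0.1296  0.02  ]]
```

Call:
{"op": "step_arm", "data": {
  "commands": [0.033, -0.026, 0, 0, 0, 2.35, 0.066, -0.052, 0, 0, 0, 4.7, 0.1, -0.078, 0, 0, 0, 7.05, 0.133, -0.104, 0, 0, 0, 9.4, 0.166, -0.13, 0, 0, 0, 11.75, 0.199, -0.157, 0, 0, 0, 14.1, 0.232, -0.183, 0, 0, 0, 16.45, 0.266, -0.209, 0, 0, 0, 18.8, 0.3, -0.235, 0, 0, 0, 21.15, 0.332, -0.261, 0, 0, 0, 23.54],
  "jaw": 60
}}

```text
t: 1.1
tcp_pos: [0.4503, -0.1994, 0.2311]
tool_rot: [1.0, -0.001, -0.0, -0.0]
force: [0.6, -0.8, -1.2]
finger_gap: 0.6
gripper_force: 0.0
```

Call:
{"op": "step_arm", "data": {
  "commands": [-0.003, -0.04, 0, 0, 0, 0, -0.006, -0.08, 0, 0, 0, 0, -0.01, -0.12, 0, 0, 0, 0, -0.013, -0.16, 0, 0, 0, 0, -0.016, -0.2, 0, 0, 0, 0, -0.019, -0.24, 0, 0, 0, 0, -0.023, -0.28, 0, 0, 0, 0, -0.026, -0.32, 0, 0, 0, 0, -0.029, -0.36, 0.03, 0, 0, 0, -0.029, -0.36, 0.06, 0, 0, 0]
}}

```text
t: 2.1
tcp_pos: [0.4207, 0.1629, 0.1713]
tool_rot: [1.0, 0.003, 0.002, -0.001]
force: [-0.6, -0.6, 0.1]
finger_gap: 0.602
gripper_force: 0.0
```

```bash
python3 - <<'E'
from h import *
print(manip.sense()["tcp_pos"]); s=manip.snapshot("wrist"); cv2.imwrite("pics/w1.png",s["pixels"]); print(s["mount"],s["fx"],s["cx"],s["cy"])
s=manip.sense();print(s["tcp_pos"])
E
```

```text
[0.42070555 0.1629319  0.17133224]
[[ 4.40781717e-05 -9.45637943e-01 -3.25221277e-01  8.24334214e-02]
 [ 9.99999970e-01 -3.61843003e-05  2.40745066e-04  1.01415267e-03]
 [-2.39425573e-04 -3.25221278e-01  9.45637913e-01 -1.43188242e-01]
 [ 0.00000000e+00  0.00000000e+00  0.00000000e+00  1.00000000e+00]] 306.4019423575324 283.5849941554248 210.71240705707618
[0.41731501 0.16073289 0.16694839]
```

View pics/w1.png

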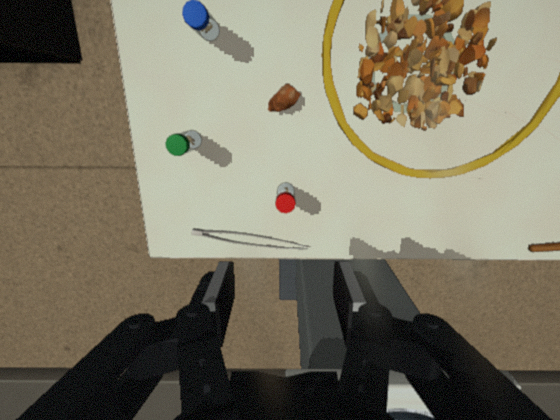

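The wrist view shows the red cap at (285,202), centred between the fingers. The tweezers and bowl rim are clear of the descent.

```bash
cat >> h.py <<'E'
from scipy.spatial.transform import Rotation as Ro
def wrist(col,z):
    a=manip.sense(); s=manip.snapshot("wrist"); p=s["pixels"].astype(int)
    o=p[...,2]-np.maximum(p[...,0],p[...,1]) if col=="r" else p[...,0]-np.maximum(p[...,2],p[...,1])
    n,l,st,c=cv2.connectedComponentsWithStats((o>70).astype(np.uint8)); i=1+np.argmax(st[1:,4]); u,v=c[i]
    M=np.array(s["mount"]); R=Ro.from_quat(a["tool_rot"]).as_matrix()
    d=R@M[:3,:3]@np.array([(u-s["cx"])/s["fx"],(v-s["cy"])/s["fy"],1]); o=R@M[:3,3]+a["tcp_pos"]
    w=o+d*(z-o[2])/d[2]; print("tcp",a["tcp_pos"],a["tool_rot"],"pix",u,v,st[i,4],"pos",w); return w
E
python3 - <<'E'
from h import *
wrist("r",.048);wrist("r",.048)
E
```

```text
tcp [0.41731501 0.16073289 0.16694839] [ 9.99990343e-01  2.27694755e-03 -3.74366952e-03  3.39391262e-04] pix 282.1755485893417 199.29780564263322 319 pos [0.4194931  0.16083969 0.048     ]
tcp [0.41747168 0.15967971 0.16851312] [ 9.99989747e-01  1.47200750e-03 -4.24659984e-03  5.53200641e-04] pix 281.02222222222224 198.73968253968255 315 pos [0.41956652 0.16076897 0.048     ]
```

Call:
{"op": "step_arm", "data": {
  "commands": [0.001, 0, 0.02, 0, 0, 0, 0.001, 0, 0.04, 0, 0, 0, 0.001, 0, 0.06, 0, 0, 0, 0.001, 0, 0.08, 0, 0, 0, 0.001, 0, 0.095, 0, 0, 0, 0.001, 0, 0.11, 0, 0, 0, 0.001, 0, 0.125, 0, 0, 0, 0.001, 0, 0.135, 0, 0, 0, 0.001, 0, 0.14, 0, 0, 0, 0.001, 0, 0.14, 0, 0, 0]
}}

```text
t: 3.25
tcp_pos: [0.4223, 0.1585, 0.0314]
tool_rot: [1.0, -0.001, 0.0, -0.0]
force: [0.1, 0.3, -0.3]
finger_gap: 0.599
gripper_force: 0.0
```

Call:
{"op": "step_arm", "data": {
  "commands": [-0.001, -0.002, 0.004, 0, 0, 0, -0.001, -0.002, 0.008, 0, 0, 0, -0.001, -0.002, 0.012, 0, 0, 0, -0.001, -0.002, 0.012, 0, 0, 0, -0.001, -0.002, 0.012, 0, 0, 0, -0.001, -0.002, 0.012, 0, 0, 0, -0.001, -0.002, 0.012, 0, 0, 0, -0.001, -0.002, 0.012, 0, 0, 0, -0.001, -0.002, 0.012, 0, 0, 0, -0.001, -0.002, 0.012, 0, 0, 0]
}}

```text
t: 4.25
tcp_pos: [0.4208, 0.1609, 0.0194]
tool_rot: [1.0, -0.0, 0.0, -0.0]
force: [0.2, -0.9, 1.2]
finger_gap: 0.602
gripper_force: 0.0
```

Call:
{"op": "step_arm", "data": {
  "commands": [0, 0, 0, 0, 0, 0, 0, 0, 0, 0, 0, 0, 0, 0, 0, 0, 0, 0, 0, 0, 0, 0, 0, 0, 0, 0, 0, 0, 0, 0, 0, 0, 0, 0, 0, 0, 0, 0, 0, 0, 0, 0, 0, 0, 0, 0, 0, 0, 0, 0, 0, 0, 0, 0, 0, 0, 0, 0, 0, 0],
  "jaw": 0,
  "grip_force": 35
}}

```text
t: 5.25
tcp_pos: [0.4208, 0.1609, 0.0194]
tool_rot: [1.0, -0.0, 0.0, 0.0]
force: [-0.4, -0.9, 1.8]
finger_gap: 0.206
gripper_force: 34.1
```

```bash
python3 - <<'E'
from h import *
s=manip.sense();print(s["tcp_pos"],s["finger_gap"]*85,s["gripper_force"],s["force"])
s=manip.snapshot("wrist"); cv2.imwrite("pics/w2.png",s["pixels"][150:])
E
```

```text
[0.42080533 0.16087044 0.01935871] 17.545374164007672 34.130407174816355 [-0.35512104 -0.90156446  1.80786786]
```

View pics/w2.png

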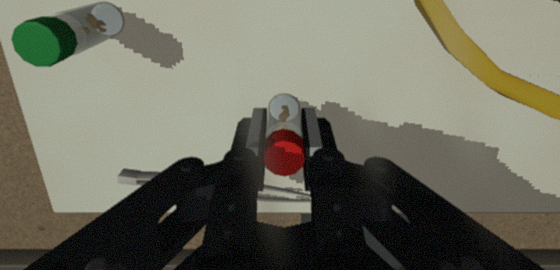

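The red vial is held between the pads at about (284,290) in the full image. Lift and carry.

Call:
{"op": "step_arm", "data": {
  "commands": [0, 0, -0.005, 0, 0, 0, 0, 0, -0.015, 0, 0, 0, 0, 0, -0.035, 0, 0, 0, 0, 0, -0.06, 0, 0, 0, 0, 0, -0.09, 0, 0, 0, 0, 0, -0.12, 0, 0, 0, 0, 0, -0.15, 0, 0, 0, 0.001, 0.01, -0.18, 0, 0, 0, 0.003, 0.025, -0.195, 0, 0, 0, 0.006, 0.045, -0.2, 0, 0, 0]
}}

```text
t: 6.3
tcp_pos: [0.4274, 0.1161, 0.222]
tool_rot: [1.0, 0.001, 0.002, -0.0]
force: [0.5, -0.4, -0.3]
finger_gap: 0.208
gripper_force: 34.2
```

Call:
{"op": "step_arm", "data": {
  "commands": [0.004, 0.03, 0, 0, 0, 0, 0.009, 0.065, 0, 0, 0, 0, 0.014, 0.1, 0, 0, 0, 0, 0.019, 0.135, 0, 0, 0, 0, 0.024, 0.17, 0, 0, 0, 0, 0.029, 0.205, 0, 0, 0, 0, 0.034, 0.24, 0, 0, 0, 0, 0.037, 0.265, 0, 0, 0, 0, 0.039, 0.278, 0, 0, 0, 0, 0.039, 0.282, 0, 0, 0, 0]
}}

```text
t: 7.3
tcp_pos: [0.4658, -0.167, 0.2197]
tool_rot: [1.0, -0.001, 0.0, 0.0]
force: [-0.3, 0.0, 0.1]
finger_gap: 0.21
gripper_force: 34.2
```

Call:
{"op": "step_arm", "data": {
  "commands": [0, 0, 0.01, 0, 0, 0, 0, 0, 0.03, 0, 0, 0, 0, 0, 0.05, 0, 0, 0, 0, 0, 0.07, 0, 0, 0, 0, 0, 0.09, 0, 0, 0, 0, 0, 0.11, 0, 0, 0, 0, 0, 0.125, 0, 0, 0, 0, 0, 0.135, 0, 0, 0, 0, 0, 0.14, 0, 0, 0, 0, 0, 0.14, 0, 0, 0]
}}

```text
t: 8.3
tcp_pos: [0.4654, -0.1652, 0.0788]
tool_rot: [1.0, 0.0, -0.001, -0.0]
force: [-0.6, -0.3, -0.6]
finger_gap: 0.208
gripper_force: 34.2
```

```bash
python3 - <<'E'
from h import *
s=manip.sense();print(s["tcp_pos"],s["finger_gap"]*85,s["gripper_force"],s["force"])
s=manip.snapshot("wrist"); cv2.imwrite("pics/w3.png",s["pixels"])
print(manip.sense()["tcp_pos"])
E
```

```text
[ 0.46540347 -0.16523484  0.0788418 ] 17.671888057672202 34.19777482395148 [-0.55390595 -0.30788588 -0.634833  ]
[ 0.46576556 -0.16563059  0.07933251]
```

View pics/w3.png

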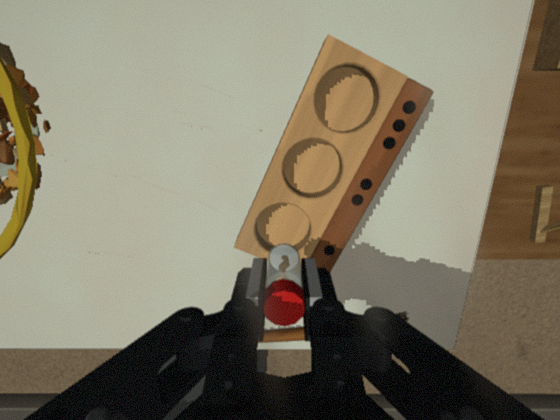

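The vial is upright in the grip above pocket one, which is at about (283,228) and lined up with it. Now I'll lower it gently.

Call:
{"op": "step_arm", "data": {
  "commands": [0, 0, 0.007, 0, 0, 0, 0, 0, 0.014, 0, 0, 0, 0, 0, 0.021, 0, 0, 0, 0, 0, 0.028, 0, 0, 0, 0, 0, 0.035, 0, 0, 0, 0, 0, 0.041, 0, 0, 0, 0, 0, 0.046, 0, 0, 0, 0, 0, 0.05, 0, 0, 0, 0, 0, 0.051, 0, 0, 0, 0, 0, 0.051, 0, 0, 0]
}}

```text
t: 9.35
tcp_pos: [0.4657, -0.1661, 0.0282]
tool_rot: [1.0, -0.0, -0.0, -0.0]
force: [0.3, -0.8, 0.2]
finger_gap: 0.21
gripper_force: 34.2
```

Call:
{"op": "step_arm", "data": {
  "commands": [0, 0, 0.0005, 0, 0, 0, 0, 0, 0.001, 0, 0, 0, 0, 0, 0.0015, 0, 0, 0, 0, 0, 0.002, 0, 0, 0, 0, 0, 0.0023, 0, 0, 0, 0, 0, 0.0026, 0, 0, 0, 0, 0, 0.0028, 0, 0, 0, 0, 0, 0.0028, 0, 0, 0, 0, 0, 0.0028, 0, 0, 0, 0, 0, 0.0028, 0, 0, 0]
}}

```text
t: 10.35
tcp_pos: [0.4658, -0.1661, 0.0255]
tool_rot: [1.0, -0.0, -0.0, -0.0]
force: [-0.6, 0.5, 0.1]
finger_gap: 0.207
gripper_force: 34.2
```

Call:
{"op": "step_arm", "data": {
  "commands": [0, 0, 0, 0, 0, 0, 0, 0, 0, 0, 0, 0, 0, 0, 0, 0, 0, 0, 0, 0, 0, 0, 0, 0, 0, 0, 0, 0, 0, 0, 0, 0, 0, 0, 0, 0, 0, 0, 0, 0, 0, 0, 0, 0, 0, 0, 0, 0, 0, 0, 0, 0, 0, 0, 0, 0, 0, 0, 0, 0],
  "jaw": 50
}}

```text
t: 11.35
tcp_pos: [0.4658, -0.1661, 0.0255]
tool_rot: [1.0, -0.0, -0.0, -0.0]
force: [-0.8, -0.3, 0.6]
finger_gap: 0.499
gripper_force: 0.0
```

Call:
{"op": "step_arm", "data": {
  "commands": [0, 0, -0.01, 0, 0, 0, 0, 0, -0.025, 0, 0, 0, 0, 0, -0.04, 0, 0, 0, 0, 0, -0.06, 0, 0, 0, 0, 0, -0.08, 0, 0, 0, 0, 0, -0.1, 0, 0, 0, 0, 0, -0.12, 0, 0, 0, 0, 0, -0.145, 0, 0, 0, 0, 0, -0.17, 0, 0, 0, 0, 0, -0.19, 0, 0, 0]
}}

```text
t: 12.35
tcp_pos: [0.4657, -0.166, 0.2176]
tool_rot: [1.0, 0.0, 0.001, 0.0]
force: [0.8, -0.1, 0.1]
finger_gap: 0.501
gripper_force: 0.0
```

```bash
python3 - <<'E'
from h import *
a=wrist("r",.054)
s=manip.snapshot("wrist"); cv2.imwrite("pics/w4.png",s["pixels"])
E
```

```text
tcp [ 0.4657297  -0.16601403  0.21764244] [9.99999639e-01 2.73673739e-05 7.20474994e-04 4.50268581e-04] pix 282.75889328063244 191.23715415019763 253 pos [ 0.46422447 -0.16640628  0.054     ]
```

View pics/w4.png

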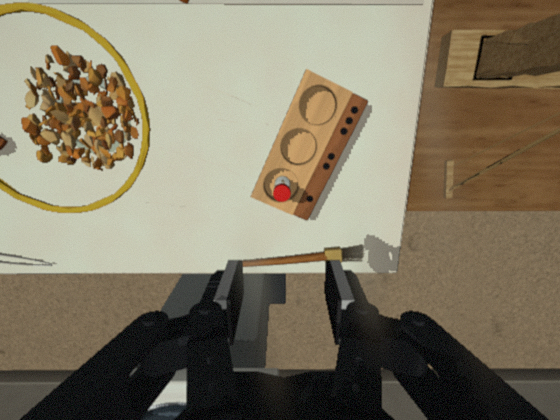

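The red vial (cap at 282,191) stands upright in the one-dot pocket. On to the blue one.

Call:
{"op": "step_arm", "data": {
  "commands": [0.01, -0.04, 0, 0, 0, 0, 0.021, -0.08, 0, 0, 0, 0, 0.032, -0.12, 0, 0, 0, 0, 0.043, -0.16, 0, 0, 0, 0, 0.053, -0.2, 0, 0, 0, 0, 0.064, -0.24, 0, 0, 0, 0, 0.075, -0.28, 0, 0, 0, 0, 0.085, -0.32, 0, 0, 0, 0, 0.095, -0.36, 0, 0, 0, 0, 0.105, -0.395, 0, 0, 0, 0],
  "jaw": 60
}}

```text
t: 13.45
tcp_pos: [0.57, 0.2309, 0.2144]
tool_rot: [1.0, 0.0, -0.001, 0.0]
force: [0.2, -1.0, -0.5]
finger_gap: 0.601
gripper_force: 0.0
```

Call:
{"op": "step_arm", "data": {
  "commands": [0, 0, 0.01, 0, 0, 0, 0, 0, 0.02, 0, 0, 0, 0, 0, 0.04, 0, 0, 0, 0, 0, 0.06, 0, 0, 0, 0, 0, 0.08, 0, 0, 0, 0, 0, 0.1, 0, 0, 0, 0, 0, 0.11, 0, 0, 0, 0, 0, 0.115, 0, 0, 0, 0, 0, 0.115, 0, 0, 0, 0, 0, 0.115, 0, 0, 0]
}}

```text
t: 14.45
tcp_pos: [0.5713, 0.2286, 0.1011]
tool_rot: [1.0, -0.0, 0.001, -0.0]
force: [-0.3, 0.2, 0.2]
finger_gap: 0.6
gripper_force: 0.0
```

```bash
python3 - <<'E'
from h import *
wrist("b",.048);wrist("b",.048)
E
```

```text
tcp [0.57128438 0.22864803 0.10112506] [ 9.99999811e-01 -2.36106986e-04  5.60255647e-04 -8.92270760e-05] pix 279.91521197007484 235.51122194513715 401 pos [0.56799481 0.23014186 0.048     ]
tcp [0.57143989 0.22885915 0.10142356] [ 9.99999597e-01 -1.13244191e-04  8.74757662e-04 -1.66071573e-04] pix 280.2659846547315 235.52941176470588 391 pos [0.56804018 0.23011983 0.048     ]
```

Call:
{"op": "step_arm", "data": {
  "commands": [-0.002, -0.001, 0.01, 0, 0, 0, -0.002, -0.001, 0.02, 0, 0, 0, -0.002, -0.001, 0.03, 0, 0, 0, -0.002, -0.001, 0.04, 0, 0, 0, -0.002, -0.001, 0.05, 0, 0, 0, -0.002, -0.001, 0.06, 0, 0, 0, -0.002, -0.001, 0.07, 0, 0, 0, -0.002, -0.001, 0.078, 0, 0, 0, -0.002, -0.001, 0.082, 0, 0, 0, -0.002, -0.001, 0.082, 0, 0, 0]
}}

```text
t: 15.55
tcp_pos: [0.5684, 0.2298, 0.0178]
tool_rot: [1.0, -0.0, -0.001, 0.0]
force: [0.4, -0.5, -0.2]
finger_gap: 0.606
gripper_force: 0.0
```

Call:
{"op": "step_arm", "data": {
  "commands": [0, 0, 0, 0, 0, 0, 0, 0, 0, 0, 0, 0, 0, 0, 0, 0, 0, 0, 0, 0, 0, 0, 0, 0, 0, 0, 0, 0, 0, 0, 0, 0, 0, 0, 0, 0, 0, 0, 0, 0, 0, 0, 0, 0, 0, 0, 0, 0, 0, 0, 0, 0, 0, 0, 0, 0, 0, 0, 0, 0],
  "jaw": 0,
  "grip_force": 35
}}

```text
t: 16.55
tcp_pos: [0.5692, 0.2299, 0.0191]
tool_rot: [1.0, -0.0, 0.0, -0.0]
force: [-0.6, -0.5, 5.3]
finger_gap: 0.208
gripper_force: 34.5
```

Call:
{"op": "step_arm", "data": {
  "commands": [0, 0, -0.005, 0, 0, 0, 0, 0, -0.015, 0, 0, 0, 0, 0, -0.03, 0, 0, 0, 0, 0, -0.055, 0, 0, 0, 0, 0, -0.085, 0, 0, 0, 0, 0, -0.115, 0, 0, 0, 0, 0, -0.145, 0, 0, 0, 0, 0, -0.17, 0, 0, 0, 0, 0, -0.19, 0, 0, 0, 0, 0, -0.2, 0, 0, 0]
}}

```text
t: 17.55
tcp_pos: [0.5697, 0.2302, 0.2219]
tool_rot: [1.0, 0.0, 0.002, -0.0]
force: [0.5, -0.3, -0.6]
finger_gap: 0.21
gripper_force: 34.1
```

Call:
{"op": "step_arm", "data": {
  "commands": [-0.002, 0.015, 0, 0, 0, 0, -0.007, 0.045, 0, 0, 0, 0, -0.012, 0.085, 0, 0, 0, 0, -0.018, 0.125, 0, 0, 0, 0, -0.024, 0.165, 0, 0, 0, 0, -0.03, 0.205, 0, 0, 0, 0, -0.036, 0.245, 0, 0, 0, 0, -0.042, 0.285, 0, 0, 0, 0, -0.048, 0.325, 0, 0, 0, 0, -0.053, 0.365, 0, 0, 0, 0]
}}

```text
t: 18.55
tcp_pos: [0.5135, -0.1369, 0.2172]
tool_rot: [1.0, -0.0, -0.002, -0.001]
force: [0.7, 0.2, 0.4]
finger_gap: 0.211
gripper_force: 34.2
```

Call:
{"op": "step_arm", "data": {
  "commands": [-0.003, 0.025, 0, 0, 0, 0, -0.006, 0.042, 0, 0, 0, 0, -0.007, 0.05, 0.005, 0, 0, 0, -0.007, 0.05, 0.02, 0, 0, 0, -0.007, 0.05, 0.04, 0, 0, 0, -0.007, 0.05, 0.06, 0, 0, 0, -0.007, 0.05, 0.08, 0, 0, 0, -0.007, 0.05, 0.09, 0, 0, 0, -0.007, 0.05, 0.095, 0, 0, 0, -0.007, 0.05, 0.095, 0, 0, 0]
}}

```text
t: 19.55
tcp_pos: [0.5083, -0.1847, 0.1229]
tool_rot: [1.0, 0.0, -0.001, -0.0]
force: [-0.2, -0.3, 0.3]
finger_gap: 0.208
gripper_force: 34.2
```

Call:
{"op": "step_arm", "data": {
  "commands": [0, 0, 0.01, 0, 0, 0, 0, 0, 0.025, 0, 0, 0, 0, 0, 0.04, 0, 0, 0, 0, 0, 0.055, 0, 0, 0, 0, 0, 0.065, 0, 0, 0, 0, 0, 0.075, 0, 0, 0, 0, 0, 0.083, 0, 0, 0, 0, 0, 0.09, 0, 0, 0, 0, 0, 0.093, 0, 0, 0, 0, 0, 0.093, 0, 0, 0]
}}

```text
t: 20.55
tcp_pos: [0.5087, -0.185, 0.0302]
tool_rot: [1.0, -0.0, -0.0, -0.0]
force: [-0.0, 0.6, -1.0]
finger_gap: 0.21
gripper_force: 34.2
```

```bash
python3 - <<'E'
from h import *
s=manip.sense();print(s["tcp_pos"],s["force"])
s=manip.snapshot("wrist"); cv2.imwrite("pics/w5.png",s["pixels"])
E
```

```text
[ 0.50866104 -0.18504741  0.03020733] [-0.00590346  0.63333763 -0.954311  ]
```

View pics/w5.png

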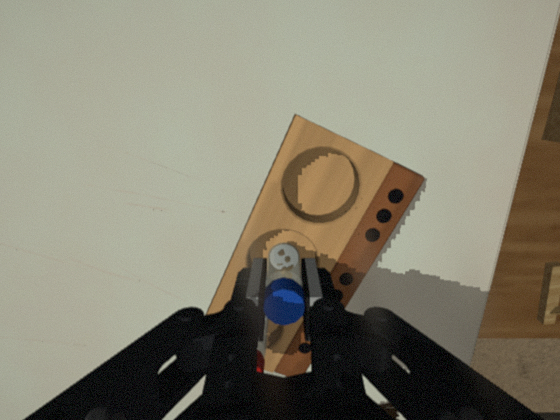

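The blue vial's foot is inside the middle pocket at about (284,256), clear of the walls. Red is partly visible at (260,362). Lower the last 5 mm and release.

Call:
{"op": "step_arm", "data": {
  "commands": [0.0005, 0, 0.001, 0, 0, 0, 0.0005, 0, 0.002, 0, 0, 0, 0.0005, 0, 0.003, 0, 0, 0, 0.0005, 0, 0.0035, 0, 0, 0, 0.0005, 0, 0.004, 0, 0, 0, 0.0005, 0, 0.0045, 0, 0, 0, 0.0005, 0, 0.005, 0, 0, 0, 0.0005, 0, 0.005, 0, 0, 0, 0.0005, 0, 0.005, 0, 0, 0, 0.0005, 0, 0.005, 0, 0, 0]
}}

```text
t: 21.6
tcp_pos: [0.5093, -0.1851, 0.0255]
tool_rot: [1.0, -0.0, 0.0, 0.0]
force: [0.8, -0.2, -0.0]
finger_gap: 0.208
gripper_force: 34.2
```

Call:
{"op": "step_arm", "data": {
  "commands": [0, 0, 0, 0, 0, 0, 0, 0, 0, 0, 0, 0, 0, 0, 0, 0, 0, 0, 0, 0, 0, 0, 0, 0, 0, 0, 0, 0, 0, 0, 0, 0, 0, 0, 0, 0, 0, 0, 0, 0, 0, 0, 0, 0, 0, 0, 0, 0, 0, 0, 0, 0, 0, 0, 0, 0, 0, 0, 0, 0],
  "jaw": 50
}}

```text
t: 22.6
tcp_pos: [0.5093, -0.1851, 0.0255]
tool_rot: [1.0, -0.0, 0.0, 0.0]
force: [0.2, -0.3, -0.6]
finger_gap: 0.498
gripper_force: 0.0
```

Call:
{"op": "step_arm", "data": {
  "commands": [0, 0, -0.01, 0, 0, 0, 0, 0, -0.025, 0, 0, 0, 0, 0, -0.04, 0, 0, 0, 0, 0, -0.06, 0, 0, 0, 0, 0, -0.08, 0, 0, 0, 0, 0, -0.1, 0, 0, 0, 0, 0, -0.12, 0, 0, 0, 0, 0, -0.145, 0, 0, 0, 0, 0, -0.17, 0, 0, 0, 0, 0, -0.19, 0, 0, 0]
}}

```text
t: 23.6
tcp_pos: [0.5094, -0.1851, 0.2177]
tool_rot: [1.0, -0.0, 0.001, 0.0]
force: [0.7, 0.7, -0.4]
finger_gap: 0.5
gripper_force: 0.0
```

```bash
python3 - <<'E'
from h import *
wrist("b",.054);wrist("r",.054)
s=manip.snapshot("wrist"); cv2.imwrite("pics/w6.png",s["pixels"])
E
```

```text
tcp [ 0.50935231 -0.18511477  0.21774814] [ 9.99999538e-01 -8.63747257e-06  8.22444910e-04  4.96932818e-04] pix 283.09615384615387 190.84615384615384 208 pos [ 0.50827073 -0.18587188  0.054     ]
tcp [ 0.51110513 -0.1860678   0.22070499] [9.99992015e-01 1.02054955e-04 3.40059176e-03 2.09630949e-03] pix 264.01395348837207 231.50697674418603 215 pos [ 0.46418918 -0.16647705  0.054     ]
```

View pics/w6.png

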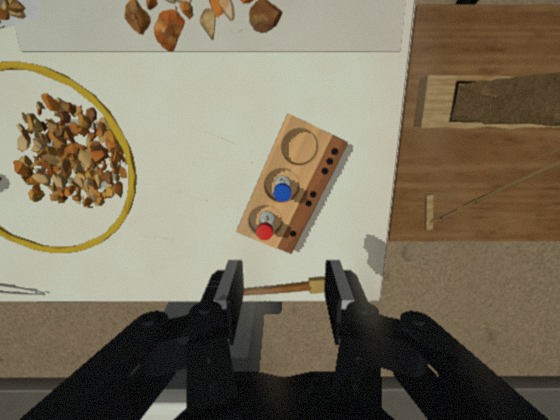

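Both vials stand upright in their pockets: red cap at (264,231), blue at (283,191). The gripper is clear of everything, so I'll hand in.

```bash
python3 -c "
from station import manip; print(manip.sign_off())"
```

```text
the job is handed in; nothing more can be done
None
```

The red vial stands in the one-dot pocket and the blue vial in the two-dot pocket, both set down upright and let go; the job was handed in about 24 s into the 61 s allowed, and sign-off gave no verdict.

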